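# Slide painted olive boats tab-out into kiln trays and ring the bell

### The job

The two olive boats are painted but unfired and brittle: without lifting or tipping them, slide each along the table into the open-fronted kiln tray of its own colour, nose first and fully home against the back wall, so that both have their tabs sticking out of the mouth. Leave the paint pots, jar, jug and crock around them where they stand. When both boats are in, press the plunger of the counter bell down to its stop and let it go, to call the kiln hand.

Things in the scene. Friction and masses are not known exactly. Their poses are not given: they have to be found in the camera images.
- boat_blue: Cobalt blue olive boat: open narrow dish with one tab handle, about 0.35 kg, flat on the table. Origin: centre of its body's underside; +x from tab to plain nose end. Body x -52 to +52 mm, 58 mm wide, 34 high. Open cavity: plain rectangle 82 mm long (x), 32 wide, centred on the origin, inner floor at height 8, fingers can go down into it. Tab x -52 to -80, 34 wide, height 22 to 32
- boat_white: White olive boat: open narrow dish with one tab handle, about 0.35 kg, flat on the table. Origin: centre of its body's underside; +x from tab to plain nose end. Body x -52 to +52 mm, 58 mm wide, 34 high. Open cavity: plain rectangle 82 mm long (x), 32 wide, centred on the origin, inner floor at height 8, fingers can go down into it. Tab x -52 to -80, 34 wide, height 22 to 32
- boat_blue_nose (a point): middle of the outer face of the blue boat's nose, 20 mm above its underside
- boat_blue_tab (a point): outer end of the blue boat's tab
- boat_white_nose (a point): middle of the outer face of the white boat's nose, 20 mm above its underside
- boat_white_tab (a point): outer end of the white boat's tab
- tray_blue: Blue-banded wooden open-fronted tray, fixed, no floor: the boat slides in along the table. Origin: centre, at table height; +x from open mouth to back wall, whose inner face is at x +50 mm (outer +62). Side walls 12 thick, 30 high, 68 apart inside, x -40 to +50; flared mouth to x -66, 116 wide over all. Boat home: nose on the back wall, origin at x -2, tab sticking out of the mouth
- tray_white: White-banded wooden open-fronted tray, fixed, no floor: the boat slides in along the table. Origin: centre, at table height; +x from open mouth to back wall, whose inner face is at x +50 mm (outer +62). Side walls 12 thick, 30 high, 68 apart inside, x -40 to +50; flared mouth to x -66, 116 wide over all. Boat home: nose on the back wall, origin at x -2, tab sticking out of the mouth
- bell_top (a point): centre of the top of the steel plunger button (22 mm across) of the fixed brass counter bell (dome on a black base, 84 mm across, dome 44 mm high); plunger top about 66 mm above the table when up
- bell_plunger (a joint): travel of the bell's spring plunger: 0 up, 0.008 m at its stop; about 1 N to start, 4.5 N at the stop, springs back
- pot_a: bystander: loose white paint pot with blue band, 40 mm across, 60 mm high, close beside the blue boat. Origin: centre of its underside
- pot_b: bystander: loose terracotta-coloured paint pot, 40 mm across, 60 mm high, close beside the white boat. Origin: centre of its underside
- jug: bystander: loose grey jug with blue bands, 77 mm across, 130 mm high. Origin: centre of its underside
- jar: bystander: loose white jar with blue bands, 77 mm across, 75 mm high. Origin: centre of its underside
- crock: bystander: loose dark blue crock, 77 mm across, 70 mm high. Origin: centre of its underside
Things that resemble listed ones, but are neither listed nor needed, are in the scene too. There is more than one size of the part that bears bell_top; the job needs the smallest.

How it is judged (in metres and radians):
On the way, in this order (a step that is already met when the one before it is completed fails the run):
1. both boats are home in the trays of their own colour, nose against the back wall, tab out of the mouth (x of boat_blue_nose in the frame of tray_blue above 0.04 m and x of boat_blue_tab in the frame of tray_blue below -0.065 m and y of boat_blue_nose in the frame of tray_blue between -0.015 and 0.015 m and height (world z) of each of boat_blue, boat_white below 0.006 m and angle between each of boat_blue, boat_white's own z axis and vertical below 0.08 rad and x of boat_white_nose in the frame of tray_white above 0.04 m and x of boat_white_tab in the frame of tray_white below -0.065 m and y of boat_white_nose in the frame of tray_white between -0.015 and 0.015 m), for 0.2 s.
2. then the bell's plunger is pressed down to its stop (all of step 1 and value of joint bell_plunger above 0.0065 m), for 0.1 s.
At the end, for the whole second after the job is handed in: Each boat stands flat on the table in the tray of its own colour, at rest, its nose within 10 mm of the back wall, its tab end sticking out of the mouth; the bell has been pressed to within 1.5 mm of its stop after that, and its plunger is up again (all of step 1 and linear speed of each of boat_blue, boat_white below 0.02 m/s and value of joint bell_plunger below 0.002 m); the robot touches nothing.
It fails at once if a boat is lifted (its origin more than 15 mm up) or tipped (more than about 11 degrees) (height (world z) of any of boat_blue, boat_white above 0.015 m or angle between any of boat_blue, boat_white's own z axis and vertical above 0.2 rad).
It fails at once if a bystander is shifted by more than 25 mm or knocked over (distance of any of pot_a, pot_b, jug, jar, crock from where it was at the start of the episode above 0.025 m or angle between any of pot_a, pot_b, jug, jar, crock's own z axis and vertical above 0.4 rad).
It also fails if it takes over 72 s, if anything falls off the work surface, if the arm or the gripper's body presses on something with over 40 N, if the wrist force passes 120 N, or if a joint passes its speed limit or range.

### The arm

A 6-joint arm with a two-finger parallel gripper is mounted at the origin on the work surface. World frame = base frame: x ahead of the robot, y to its left, z up, the work surface at z = 0. Lengths are in mm, angles in rad, forces in N, time in s.
With the tool pointing down it reaches from about 375 to 825 mm from the base axis. Payload 5.5 kg.
Tool frame: the origin (TCP) lies at the very end of the fingers, on their centre line; the grasp point (between the pads) lies 19 mm behind it; z points along the fingers, y is the line along which they close (so a half turn about z gives the same grasp; the last joint's range is limited). The gripper opens to 85 mm and grips with 20 to 120 N. Pads are 22 mm wide; open, the fingers measure 114 mm over their backs; the gripper's body (76 mm by 85 mm) begins 54 mm behind the grasp point. The pads swing forward as they close: fully open they stand 13 mm farther back than shut.
Start: joints at [-1.181, 0.314, -0.047, 1.21, 0, 1.571], TCP at [227.998, -554.988, 231.299] pointing down, gripper open.
Joint ranges: [-2.67, 2.67], [-0.69, 1.73], [-1.03, 1.25], [-2.08, 2.16], [-1.42, 1.45], [-3.14, 3.14]. Speed limits (rad/s): [2.39, 2.39, 3.01, 3.14, 3.14, 3.14].

### API

Orientations are given as a rotation vector (axis times angle).
In Python, from station import arm, open_jaws, gripper_close, solver, imaging, ticket, sensors gives the robot as it stands. Calls block until the motion is done:
- arm.move_to(position, orientation): joint-space move of the TCP to a pose.
- arm.move_straight(position, rotation=None, rate=150, force_limit=None): straight line of the TCP; rotation=None keeps the orientation; rate is the mean speed in mm/s. With force_limit (N) it stops when the force on the tool has changed by that much, and returns True; else False.
- arm.move_j(angles): joint-space move.
- open_jaws() and gripper_close(grip_force=None): open the fingers fully, or close them until they stop; grip_force is the grip in N (None keeps the last).
- arm.sleep(seconds).
- solver.inverse_kinematics(position, orientation): joint angles nearest the present ones, or None.
- imaging.capture(name): name is "side" or "top" or "wrist"; returns a dict with "color" (400x640x3 uint8, red, green, blue), "vertical_fov" (degrees; the focal length in pixels is half the picture's height over the tangent of half this angle, whatever the lens; pixels are square), "cx", "cy" (the principal point, pixels), "dist_coeffs" ([k1, k2, p1, p2, k3] as OpenCV has them; the pictures are not rectified), "world_to_cam" (4x4, takes a point from world to camera coordinates); the wrist camera has in their place "T_tool_cam" (4x4, takes a point from camera to tool coordinates, whose origin is the TCP and whose axes are the flange's). Camera axes: x right, y up, looking along -z (the intrinsics and any distortion apply to the point x, -y, -z); pixel columns grow to the right and rows downward; lengths in mm; the calibration is good to about 2 mm. A picture is of the moment at which its call begins: read the wrist's pose just before it. There is no depth.
A pose or a line that the arm cannot do raises arm.IKError and nothing moves.
- ticket.close_job(): hands the job in; it is judged then, once.
Readings, each from a call of its own:
- sensors.current_time(): time.
- sensors.current_joint_pos(): joint angles.
- sensors.current_joint_vel(): joint speeds.
- sensors.current_effort(): joint torques, N m.
- sensors.current_tcp_pos(): TCP position.
- sensors.current_eef_rot(): TCP orientation.
- sensors.current_wrist_force(): force on the tool from outside, world axes, zero at the start.
- sensors.current_moment(): the same for the moment, N m.
- sensors.current_gripper_width(): finger opening in mm.
- sensors.current_grip_force(): force on a finger pad.
Only numpy, scipy, OpenCV 4.12 (cv2) and the standard library are available. Lean on these libraries where they do the work, as an engineer would, in place of code of your own. Each camera call takes 0.05 s, during which the arm holds its last target. There are 200 camera calls.

## Working session

There is one attempt and no reset: what is moved stays moved. The work goes in short steps, each a Python script; the robot and the scene stay as the last script left them, time stands still between calls to the robot, and variables do not carry over. Pictures are saved under pics/ and viewed, at most 10 in all, crops included, and the job is handed in when it is done.

```bash
ls; mkdir -p pics
cat > h.py <<'E'
import numpy as np, cv2
from station import arm, open_jaws, gripper_close, solver, imaging, ticket, sensors
from scipy.spatial.transform import Rotation as R
def K(c):
    h,w=c["color"].shape[:2]; f=h/2/np.tan(np.radians(c["vertical_fov"])/2)
    return np.array([[f,0,c["cx"]],[0,f,c["cy"]],[0,0,1]])
def pose(): return np.array(sensors.current_tcp_pos()),R.from_rotvec(sensors.current_eef_rot())
def c2w(c,p=None):
    if "world_to_cam" in c: return np.linalg.inv(np.array(c["world_to_cam"]))
    T=np.eye(4);T[:3,:3]=p[1].as_matrix();T[:3,3]=p[0]
    return T@np.array(c["T_tool_cam"])
def ray(c,uv,T):
    n=cv2.undistortPoints(np.array(uv,float).reshape(-1,1,2),K(c),np.array(c["dist_coeffs"],float))[:,0]
    d=np.c_[n[:,0],-n[:,1],-np.ones(len(n))]@T[:3,:3].T
    return T[:3,3],d
def onplane(c,uv,z,T):
    o,d=ray(c,uv,T); return (o+d*((z-o[2])/d[:,2])[:,None])
def save(c,n): cv2.imwrite("pics/"+n,cv2.cvtColor(c["color"],cv2.COLOR_RGB2BGR))
E
python3 - <<'E'
from h import *
import pickle
for n in("top","side"):
    c=imaging.capture(n); save(c,n+".png"); pickle.dump(c,open(n+".pkl","wb"))
    print(n,c["vertical_fov"],c["cx"],c["cy"],c["dist_coeffs"],c2w(c).round(2).tolist())
print(sensors.current_time(),sensors.current_eef_rot())
E
```

```text
pics
top 55.70190494030349 316.0074347352429 198.44644133572865 [-0.01909165  0.          0.          0.          0.        ] [[-0.03, 0.99, -0.12, 379.97], [-1.0, -0.03, -0.0, 59.65], [-0.01, 0.12, 0.99, 903.18], [0.0, 0.0, 0.0, 1.0]]
side 57.776080068451044 322.04909365006074 199.50688721545055 [-0.02205127  0.          0.          0.          0.        ] [[-0.89, 0.25, -0.39, 115.65], [-0.46, -0.53, 0.72, 709.61], [-0.03, 0.81, 0.58, 614.31], [0.0, 0.0, 0.0, 1.0]]
0.1 [-3.08059364e+00 -6.08100430e-01  4.70409673e-04]
```

View pics/top.png

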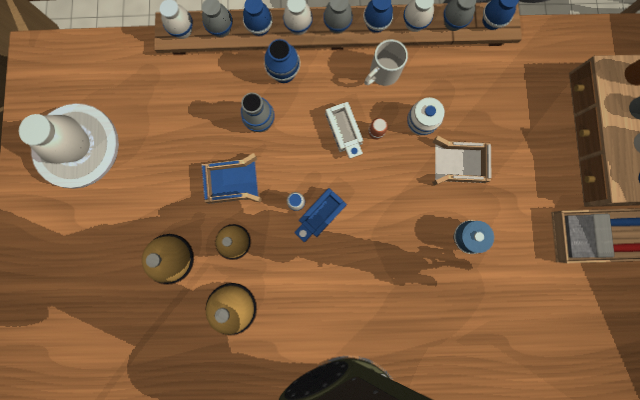

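View pics/side.png

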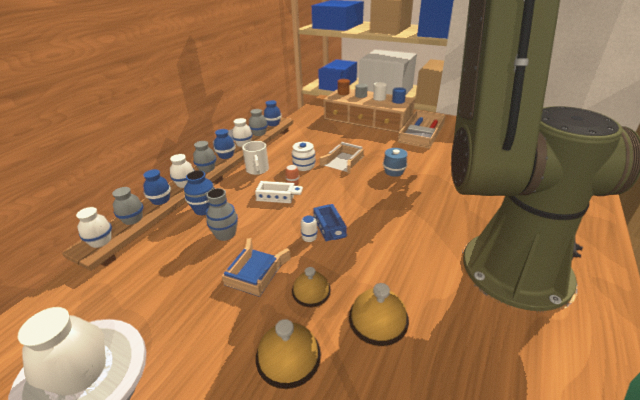

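Top view: the blue boat is at (321,215) with its tab at (303,234), and the white boat is at (345,128) with its tab at (354,152). The blue tray is at (230,180) with its mouth to the right, and the white tray is at (463,160) with its mouth to the left.

pot_a is at (296,201), pot_b (379,128), jug (257,113), jar (426,116) and crock (474,237). There are three bell candidates: (168,259), (232,242) and (231,309). The one at (232,242) looks smallest, which I'll confirm in a crop.

Run:
```python
from h import *
import pickle
c=pickle.load(open("top.pkl","rb"));T=c2w(c)
im=c["color"][90:340,140:500]
cv2.imwrite("pics/crop.png",cv2.cvtColor(cv2.resize(im,None,fx=2.22,fy=2.22,interpolation=cv2.INTER_CUBIC),cv2.COLOR_RGB2BGR))
hsv=cv2.cvtColor(c["color"],cv2.COLOR_RGB2HSV)
bl=cv2.inRange(hsv,(100,90,30),(130,255,255)); wh=cv2.inRange(hsv,(0,0,110),(180,70,255))
for n,m,z in(("blue",bl,34),("white",wh,34)):
    for k in cv2.findContours(m,cv2.RETR_EXTERNAL,cv2.CHAIN_APPROX_NONE)[0]:
        if cv2.contourArea(k)<60: continue
        x,y,w,h=cv2.boundingRect(k)
        if y<80 or y>260 or x<190 or x>500: continue
        p=onplane(c,k[:,0],z,T)[:,:2].astype(np.float32)
        print(n,(x,y,w,h),[np.round(v,1) for v in cv2.minAreaRect(p)])
        if w>25: print(np.round(cv2.boxPoints(cv2.minAreaRect(p))).tolist())
for n,uv,z in(("bellS",(228,241),66),("bell1",(153,260),66),("bell2",(222,316),66),("potA",(296,200),60),("potB",(379,126),60),("jug",(253,103),130),("jar",(428,112),75),("crock",(476,237),70)):
    print(n,onplane(c,[uv],z,T)[0].round())
```

```text
blue (456, 221, 37, 31) [array([ 387.1, -295.3]), array([83. , 68.3]), np.float64(88.3)]
[[352.0, -336.0], [420.0, -338.0], [422.0, -255.0], [354.0, -253.0]]
blue (289, 194, 12, 12) [array([482.6, 113.3]), array([25.5, 25.6]), np.float64(88.4)]
blue (295, 189, 51, 53) [array([442.8,  59.6]), array([ 56.1, 129.9]), np.float64(45.6)]
[[377.0, 85.0], [470.0, -6.0], [509.0, 34.0], [416.0, 125.0]]
blue (211, 162, 47, 34) [array([530.9, 254.8]), array([ 79. , 104.8]), np.float64(4.4)]
[[488.0, 304.0], [496.0, 200.0], [574.0, 206.0], [566.0, 310.0]]
blue (425, 106, 11, 10) [array([ 686.6, -213.4]), array([24. , 22.2]), np.float64(88.4)]
white (475, 231, 9, 11) [array([ 386.6, -306.6]), array([18.4, 22.9]), np.float64(85.7)]
white (287, 192, 18, 18) [array([480.2, 109.9]), array([41.2, 37.6]), np.float64(43.7)]
white (435, 145, 49, 35) [array([ 561.4, -270.8]), array([112.3,  80.9]), np.float64(89.6)]
[[521.0, -327.0], [601.0, -327.0], [602.0, -215.0], [521.0, -214.0]]
white (488, 144, 3, 34) [array([ 561.8, -343.9]), array([ 4.7, 79.1]), np.float64(85.2)]
white (373, 119, 13, 12) [array([655.6, -91.6]), array([27. , 27.6]), np.float64(43.6)]
white (326, 102, 37, 56) [array([644.2, -11.4]), array([132.1,  58.7]), np.float64(18.5)]
[[572.0, -5.0], [591.0, -60.0], [716.0, -18.0], [697.0, 37.0]]
white (411, 97, 34, 35) [array([ 679.6, -208.2]), array([75.6, 82.2]), np.float64(43.1)]
[[624.0, -204.0], [680.0, -264.0], [735.0, -212.0], [679.0, -152.0]]
bellS [391. 260.  66.]
bell1 [354. 426.  66.]
bell2 [230. 273.  66.]
potA [478. 108.  60.]
potB [644. -86.  60.]
jug [680. 192. 130.]
jar [ 669. -196.   75.]
crock [ 384. -285.   70.]
```

View pics/crop.png

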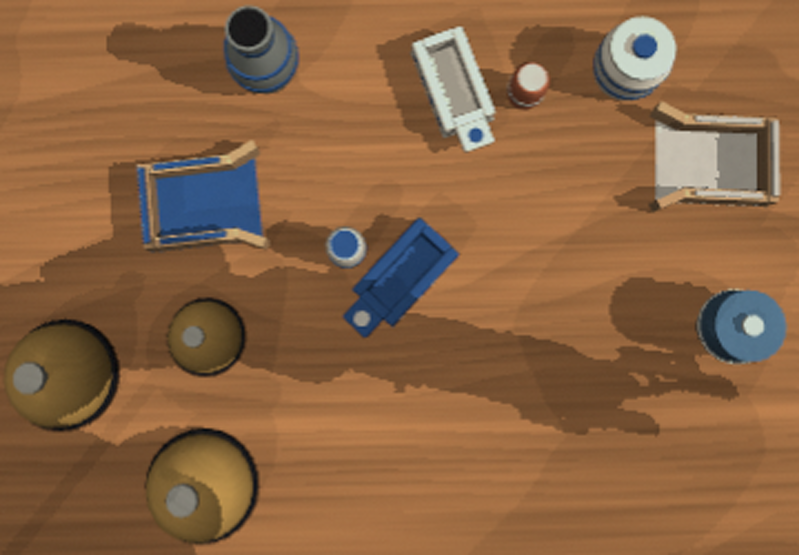

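The crop confirms the bell at crop (206,337), image (232,242), is the smallest: its base is about 35 px, or 84 mm, against about 120 mm for the other two. Next I'll compute the tray poses from corner points at z=30, then go to the white tab for a close look.

```bash
cat >> h.py <<'E'
def rv(psi): return (R.from_euler('z',psi,degrees=True)*R.from_euler('x',180,degrees=True)).as_rotvec()
E
python3 - <<'E'
from h import *
import pickle
c=pickle.load(open("top.pkl","rb"));T=c2w(c)
cr=lambda p:np.array(p,float)/2.22+[140,90]-.3
for n,q in(("blue",[(254,144),(266,243),(150,247),(143,167)]),("white",[(656,208),(658,104),(778,119),(776,204)])):
    P=onplane(c,cr(q),30,T)[:,:2]; print(n,P.round(1).tolist())
    m=(P[0]+P[1])/2; b=(P[2]+P[3])/2; u=(b-m)/np.linalg.norm(b-m)
    print("mouth w",np.linalg.norm(P[0]-P[1]),"back w",np.linalg.norm(P[2]-P[3]),"len",np.linalg.norm(b-m),"heading",np.degrees(np.arctan2(u[1],u[0])),"origin",(m+b)/2+u*2)
for z in(150,):
    p=np.array([594,-28,z]); arm.move_to(p,rv(198.6)); q=pose(); c=imaging.capture("wrist"); save(c,"w1.png"); pickle.dump((c,q[0],q[1].as_rotvec()),open("w1.pkl","wb"))
print(sensors.current_tcp_pos(),sensors.current_joint_pos(),sensors.current_time(),c2w(c,q).round(2))
E
```

```text
blue [[592.5, 206.7], [486.1, 195.0], [485.3, 317.0], [571.1, 325.1]]
mouth w 107.01666803113346 back w 86.13946085801814 len 120.71031902757227 heading 95.26802501731237 origin [533.58160898 262.946921  ]
white [[511.6, -215.4], [623.7, -224.9], [603.8, -352.0], [512.3, -342.2]]
mouth w 112.50581298261058 back w 92.02804132277919 len 127.31325894634213 heading -94.31836227197759 origin [ 562.67417505 -285.61629809]
[594.04594896 -28.7806134  150.12427081] [-4.83152393e-02  3.46377742e-01 -1.90289832e-01  1.03392370e+00
 -1.71413844e-04 -3.71536023e-01] 2.4583 [[-3.2000e-01 -9.1000e-01 -2.5000e-01  5.2887e+02]
 [ 9.5000e-01 -3.0000e-01 -8.0000e-02 -5.0200e+01]
 [ 0.0000e+00 -2.7000e-01  9.6000e-01  2.9275e+02]
 [ 0.0000e+00  0.0000e+00  0.0000e+00  1.0000e+00]]
```

View pics/w1.png

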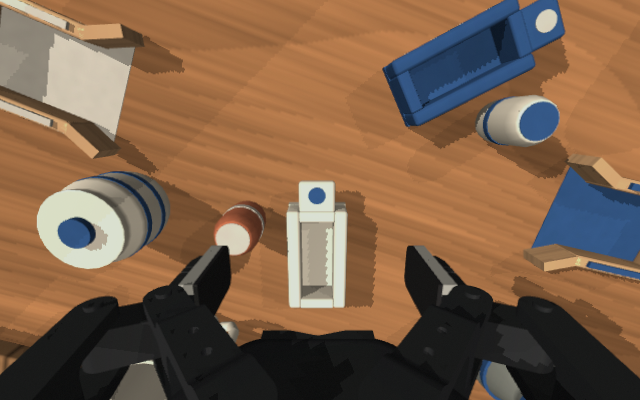

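Wrist view: white boat tab dot at (317,197), tab end at row 181, nose rim at row 307, axis at column ≈317. pot_b is at (235,238), to its left. I'll refine the boat pose from these and look at both trays from above.

Run:
```python
from h import *
import pickle
c,a,b=pickle.load(open("w1.pkl","rb"));T=c2w(c,(a,R.from_rotvec(b)))
te=onplane(c,[(317,181.5)],32,T)[0];no=onplane(c,[(316.5,307)],34,T)[0];d=(no-te)[:2]
print(te,no,np.linalg.norm(d),np.degrees(np.arctan2(d[1],d[0])))
for n,x,y,psi in(("wt",563,-210,90),("bt",535,190,275)):
    arm.move_to([x,y,170],rv(psi)); q=pose(); c=imaging.capture("wrist"); save(c,n+".png"); pickle.dump((c,q[0],q[1].as_rotvec()),open(n+".pkl","wb"))
w=cv2.hconcat([cv2.imread("pics/wt.png"),cv2.imread("pics/bt.png")]); cv2.imwrite("pics/both.png",cv2.resize(cv2.vconcat([w[:, :640],w[:,640:]]),None,fx=.75,fy=.75))
print(sensors.current_time())
```

```text
[580.75721306 -33.17236997  32.        ] [704.44682136   7.38634784  34.        ] 130.16961547228073 18.15469171265667
6.1333
```

View pics/both.png

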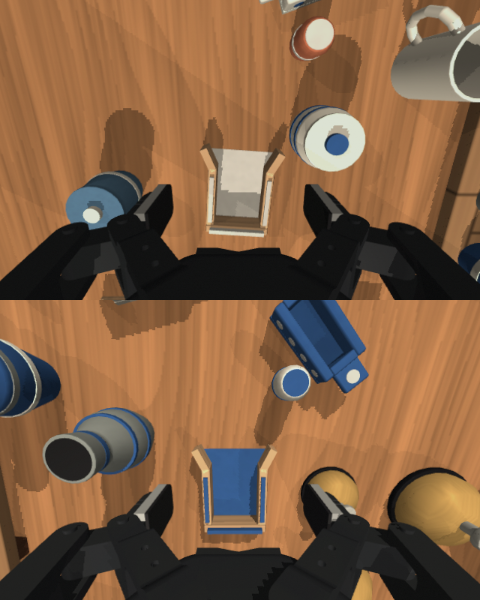

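Both trays are visible. White: flare tips (200,150)/(286,152), back wall ends (207,233)/(267,235). Blue: tips (192,150)/(277,149), back wall ends (202,230)/(267,230). All are at 0.75 scale.

Run:
```python
from h import *
import pickle
for n,q in(("wt",[(200,150),(286,152),(267,234.5),(207,232.5)]),("bt",[(192,150),(277,149),(267,229.5),(202,229.5)])):
    c,a,b=pickle.load(open(n+".pkl","rb"));T=c2w(c,(a,R.from_rotvec(b)))
    P=onplane(c,np.array(q)/.75,30,T)[:,:2]
    m=(P[0]+P[1])/2; b=(P[2]+P[3])/2; u=(b-m)/np.linalg.norm(b-m)
    print(n,P.round(1).tolist(),"mw",np.linalg.norm(P[0]-P[1]),"bw",np.linalg.norm(P[2]-P[3]),"len",np.linalg.norm(b-m),"hd",np.degrees(np.arctan2(u[1],u[0])),"org",m+u*66)
# wall-direction check: long straight tray edges by Hough
    g=cv2.cvtColor(c["color"],cv2.COLOR_RGB2GRAY)[225:320,250:390]
    L=cv2.HoughLinesP(cv2.Canny(g,60,150),1,np.pi/360,25,minLineLength=40,maxLineGap=4)
    for l in (L[:,0] if L is not None else []):
        e=onplane(c,np.array([[l[0]+250,l[1]+225],[l[2]+250,l[3]+225]]),30,T)[:,:2]; d=e[1]-e[0]
        print(l+np.array([250,225,250,225]),np.round(e,0).tolist(),np.degrees(np.arctan2(d[1],d[0])).round(1))
```

```text
wt [[510.5, -220.6], [625.7, -223.5], [604.5, -351.6], [515.0, -348.1]] mw 115.2132230857762 bw 89.53348728313519 len 128.05326212606883 hd -93.74905382940018 org [ 563.80068698 -287.91399567]
[278 311 342 315] [[517.0, -349.0], [589.0, -355.0]] -4.2
[354 313 362 247] [[602.0, -352.0], [608.0, -272.0]] 85.8
[345 315 354 232] [[592.0, -355.0], [599.0, -255.0]] 86.0
[344 289 351 225] [[590.0, -322.0], [596.0, -247.0]] 85.7
[288 286 290 225] [[529.0, -318.0], [533.0, -247.0]] 86.8
[282 307 329 309] [[522.0, -344.0], [574.0, -347.0]] -2.9
[350 301 357 239] [[597.0, -337.0], [603.0, -263.0]] 85.9
[292 287 335 289] [[534.0, -319.0], [581.0, -322.0]] -3.1
[275 308 277 240] [[514.0, -346.0], [519.0, -264.0]] 86.3
[304 256 352 256] [[547.0, -282.0], [598.0, -282.0]] -0.0
bt [[594.3, 205.8], [481.1, 194.8], [479.7, 319.0], [575.9, 327.1]] mw 113.67575812984315 bw 96.48626646619569 len 123.16158315436283 hd 94.6016511694212 org [532.38498245 266.0788834 ]
[267 300 341 300] [[579.0, 320.0], [497.0, 313.0]] -175.2
[267 303 349 303] [[579.0, 323.0], [488.0, 316.0]] -175.2
[270 261 272 307] [[577.0, 272.0], [573.0, 328.0]] 94.7
[271 236 272 278] [[578.0, 243.0], [574.0, 292.0]] 93.7
[287 287 333 287] [[558.0, 302.0], [508.0, 297.0]] -175.2
[265 272 268 318] [[582.0, 285.0], [577.0, 343.0]] 95.5
[346 299 347 240] [[492.0, 311.0], [498.0, 241.0]] -84.6
[344 297 345 226] [[494.0, 309.0], [502.0, 226.0]] -84.5
[332 286 333 241] [[509.0, 296.0], [513.0, 243.0]] -85.6
```

```bash
cat >> h.py <<'E'
U=lambda h:np.array([np.cos(np.radians(h)),np.sin(np.radians(h))])
def go(xy,h,z=6,rate=80,**k): return arm.move_straight([xy[0],xy[1],z],rv(h+180),rate=rate,**k)
def st(): print(np.round(sensors.current_tcp_pos(),1),np.round(sensors.current_wrist_force(),1),round(sensors.current_gripper_width(),1),round(sensors.current_time(),2))
E
python3 - <<'E'
from h import *
import pickle
h0,G0=18.15,(592.2,-29.4); hT,O=-94.1,np.array([563.8,-288])
arm.move_to([*G0,90],rv(h0+180)); open_jaws()
hit=go(G0,h0,6,100,force_limit=8); print(hit); st()
if not hit:
    gripper_close(25); st()
    w=sensors.current_gripper_width()
    if 28<w<40:
        go((575,50),h0); st()
        go((575,50),(h0+hT)/2,rate=40); go((575,50),hT); st()
        P=O-170*U(hT); go(P,hT); st()
        c=imaging.capture("top"); save(c,"t2.png")
E
```

```text
False
[592.8 -29.4   6.6] [-0.6 -0.7  0. ] 85.5 8.29
[592.5 -29.5   6.4] [-0.9  0.2  3.9] 33.5 8.82
[575.2  51.1   6.5] [ 0.6 -2.1  5.4] 33.4 9.98
[575.7  49.5   6.4] [ 2.2 -1.2  5.9] 33.5 12.25
[ 575.7 -116.3    6.4] [-0.2  7.   9.9] 33.3 14.51
```

View pics/t2.png

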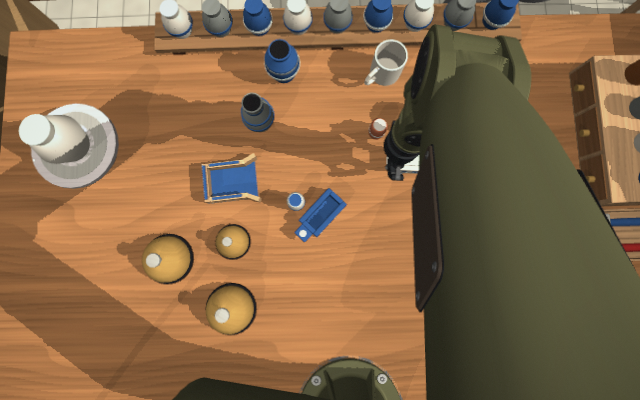

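Top view: the arm hides the boat, but the pots and the blue boat haven't moved. Pushing the white boat home.

Run:
```python
from h import *
hT,O=-94.1,np.array([563.8,-288])
hit=go(O-64*U(hT),hT,6,50,force_limit=12); print(hit); st()
p=np.array(sensors.current_tcp_pos())[:2]-O; u=U(hT); print("tray x,y",p@u,p@[-u[1],u[0]])
q=pose();c=imaging.capture("wrist"); save(c,"w3.png")
```

```text
True
[ 568.6 -217.3    6.5] [0.  0.9 5.7] 33.3 16.5
tray x,y -70.84185606693201 -0.22973338017467737
```

View pics/w3.png

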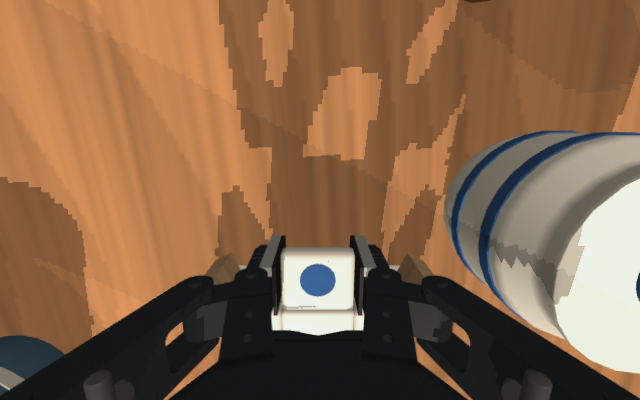

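White nose is home: the grip is at tray x −70.8, and −70 was expected. The flared mouth leaves no room for the fingers to open here, so I'll back out 20 mm, release, and push home with closed fingers on the tab end.

```bash
cat >> h.py <<'E'
def finish(O,hT):
    u=U(hT); lat=np.array([-u[1],u[0]])
    go(O-91*u,hT,6,50); open_jaws(); st()
    go(O-91*u,hT,70,150); gripper_close(25)
    go(O-130*u,hT,70,150); print("down hit",go(O-130*u,hT,17,120,force_limit=8))
    hit=go(O-78*u,hT,17,40,force_limit=8); st()
    p=np.array(sensors.current_tcp_pos())[:2]-O; print(hit,"tray x,y",p@u,p@lat)
    go(O-120*u,hT,17,80); go(O-120*u,hT,110,150)
E
python3 - <<'E'
from h import *
finish(np.array([563.8,-288]),-94.1); st()
arm.move_to([380,-20,200],rv(180)); 
c=imaging.capture("top"); im=c["color"][90:270,180:520]; save(c,"t4.png")
cv2.imwrite("pics/t4c.png",cv2.cvtColor(cv2.resize(im,None,fx=2.3,fy=2.3,interpolation=cv2.INTER_CUBIC),cv2.COLOR_RGB2BGR)); st()
E
```

```text
[ 569.7 -197.     5.7] [-2.1  0.1 -0.3] 85.8 17.68
down hit False
[ 570.2 -195.8   16.8] [0.6 0.7 0.6] 0.1 20.93
True tray x,y -92.43892523245054 -0.1849282824628958
[ 571.8 -168.3  109.3] [-0.2  0.2  0.2] 0.3 22.18
[380.3 -20.2 199.6] [0.7 0.2 0.1] -0.1 23.51
```

View pics/t4c.png

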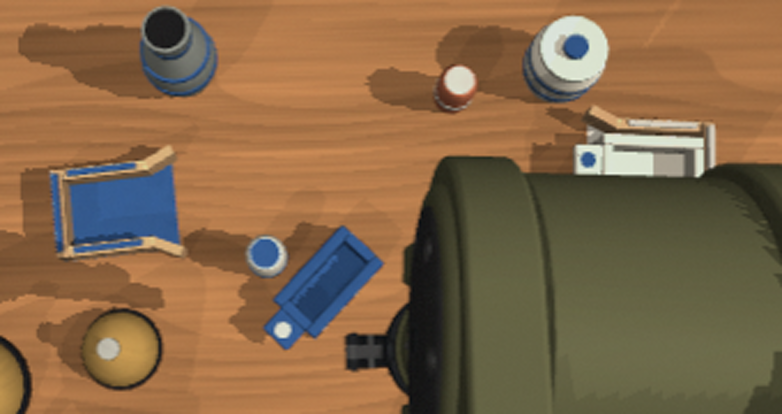

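The crop shows the white boat home: tab at (590,160), nose against the back wall. The push stopped at the expected depth, and pot_b and the jar look unmoved. Now the blue boat, with a close look first.

Run:
```python
from h import *
h0=-44.4
arm.move_to([405,97,150],rv(h0+180)); q=pose(); c=imaging.capture("wrist"); T=c2w(c,q)
hsv=cv2.cvtColor(c["color"],cv2.COLOR_RGB2HSV); m=cv2.inRange(hsv,(100,110,40),(130,255,255))
m=cv2.morphologyEx(m,cv2.MORPH_OPEN,np.ones((3,3)))
for k in cv2.findContours(m,cv2.RETR_EXTERNAL,cv2.CHAIN_APPROX_NONE)[0]:
    if cv2.contourArea(k)<2500: continue
    r=cv2.minAreaRect(onplane(c,k[:,0],33,T)[:,:2].astype(np.float32)); print(cv2.boundingRect(k),r,cv2.boxPoints(r).round(1).tolist())
save(c,"w5.png"); st()
```

```text
(286, 181, 60, 71) ((416.7667236328125, 80.53303527832031), (56.11049270629883, 68.71659088134766), 46.916568756103516) [[372.5, 83.5], [422.70001220703125, 36.599998474121094], [461.0, 77.5999984741211], [410.79998779296875, 124.5]]
(467, 94, 127, 136) ((520.7068481445312, 253.25942993164062), (64.4327163696289, 106.75605010986328), 3.3802597522735596) [[485.3999938964844, 304.6000061035156], [491.70001220703125, 198.10000610351562], [556.0, 201.89999389648438], [549.7000122070312, 308.3999938964844]]
[405.2  96.6 150.1] [-0.3  0.5  0.3] 0.0 24.55
```

View pics/w5.png

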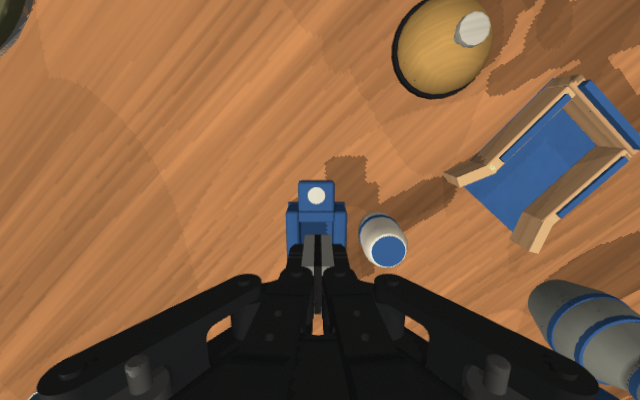

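The tab end is at (316,181) and the axis is vertical in the image, the same layout as the white boat's view, so G ≈ (404, 98) with heading −44.4°. pot_a at (383,240) is clear of the fingers.

Run:
```python
from h import *
h0,G0=-44.4,(403.9,97.9); hT,O=94.9,np.array([532.5,265]); u=U(hT)
arm.move_to([*G0,90],rv(h0+180)); open_jaws()
hit=go(G0,h0,6,100,force_limit=8); print(hit); st()
if not hit:
    gripper_close(25); st()
    if 28<sensors.current_gripper_width()<40:
        S=(405,-70); go(S,h0); st()
        go(S,h0+(hT-h0)/2); go(S,hT); st()
        go(O-310*u,hT); st(); go(O-170*u,hT); st()
        hit=go(O-64*u,hT,6,50,force_limit=12); st()
        p=np.array(sensors.current_tcp_pos())[:2]-O; print(hit,"tray x,y",p@u,p@[-u[1],u[0]])
```

```text
False
[404.4  98.    6.4] [-0.5  0.4  0.4] 85.6 26.68
[404.1  97.9   6.4] [-1.8  0.3  4.8] 33.7 27.2
[405.2 -69.9   6.3] [0.4 3.8 7.6] 33.8 29.45
[405.6 -69.5   6.3] [2.5 0.4 6. ] 33.5 32.18
[555.3 -43.7   5.6] [-6.2 -2.2 12.4] 33.8 34.28
[546.1  94.6   5.9] [-0.9 -4.1  7.7] 33.7 36.18
[537.4 195.2   6. ] [-0.2 -1.5  4.1] 33.6 38.11
True tray x,y -69.93274326625334 1.0891418014476195
```

Run:
```python
from h import *
import pickle
hT,O=94.9,np.array([532.5,265]); finish(O,hT)
arm.move_to([395,215,200],rv(180)); q=pose(); c=imaging.capture("wrist"); T=c2w(c,q)
a=imaging.capture("top"); 
P=np.array([391,260,66.]); 
def proj(c,P,T):
    x=np.linalg.inv(T)@np.r_[P,1]; return cv2.projectPoints(np.array([[x[0],-x[1],-x[2]]]),np.zeros(3),np.zeros(3),K(c),np.array(c["dist_coeffs"]))[0].ravel()
s=pickle.load(open("side.pkl","rb")); print("wrist",proj(c,P,T),"side",proj(s,P,c2w(s)))
pickle.dump((c,T),open("w6.pkl","wb"))
v=cv2.resize(c["color"],None,fx=.75,fy=.75); t=cv2.resize(a["color"][90:270,180:520],(480,254))
cv2.imwrite("pics/m.png",cv2.cvtColor(cv2.vconcat([v,t]),cv2.COLOR_RGB2BGR)); st()
```

```text
[540.2 174.4   5.9] [ 0.1 -0.9  0.4] 85.5 39.24
down hit False
[540.4 173.4  16.8] [ 0.7 -1.5  1.8] -0.3 42.51
True tray x,y -91.89314478313068 -0.05138366501782502
wrist [364.04779649 188.48503242] side [310.0135632  268.30095795]
[395.1 214.9 199.7] [-0.4 -0.6 -0. ] -0.2 45.52
```

View pics/m.png

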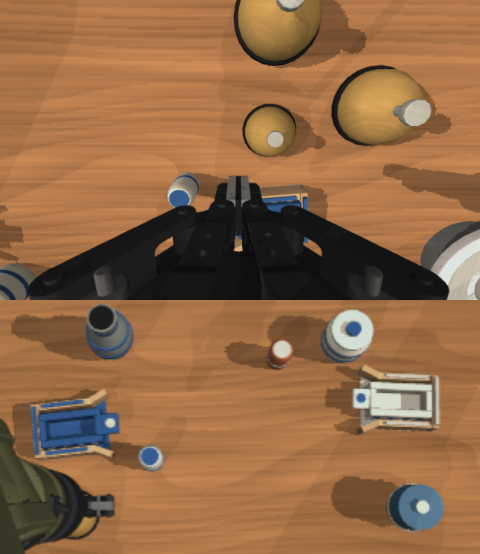

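Both boats are seated in their own trays with tabs at (110,423) and (362,397), and the bystanders look unmoved. The small bell's plunger is at wrist (367,185), within 4 px of the prediction (364,188). Pressing now.

Run:
```python
from h import *
import pickle
c,T=pickle.load(open("w6.pkl","rb")); P=onplane(c,[(366.5,185.5)],66,T)[0]; print(P)
x,y=(P[:2]+[391,260])/2
arm.move_to([x,y,100],rv(180))
print(arm.move_straight([x,y,54],rate=20,force_limit=9)); st()
arm.sleep(.3); st()
arm.move_straight([x,y,130],rate=80); arm.sleep(.3); st()
arm.move_to([400,0,250],rv(180))
c=imaging.capture("top"); cv2.imwrite("pics/end.png",cv2.cvtColor(cv2.resize(c["color"][90:340,140:500],None,fx=2,fy=2),cv2.COLOR_RGB2BGR))
```

```text
[388.04202874 262.24961858  66.        ]
True
[389.5 261.1  58. ] [-0.3 -0.7  7.3] -0.1 47.92
[389.5 261.1  58. ] [-0.6 -1.5  7.3] -0.1 48.23
[389.3 261.  129.7] [-0.1  0.7 -0.1] 0.2 49.58
```

```bash
python3 -c "
from h import *
print(ticket.close_job())"
```

```text
the job is handed in; nothing more can be done
None
```

Both boats are home in the trays of their own colour with tabs out, the smallest bell was pressed to its stop (TCP at 58 mm, 7.3 N) and released, and the job was handed in at about 50 s; the hand-in call returned no verdict.

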